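# Gauge coupons with the gripper and clamp the 12 mm one in the vise

### The job

The hardness test calls for the 12 mm coupon, but the four coupons leaning in the rack look alike: pinch them across the thickness to gauge them, then stand the 12 mm one upright on the vise bed, in the middle of the jaws, and close the sliding jaw so that it holds the coupon against the fixed jaw. Leave the other three coupons leaning in their places in the rack, and do not disturb the bottles, swab jar, loupe and caliper.

Things in the scene. Friction and masses are not known exactly. Their poses are not given: they have to be found in the camera images.
- coupon_a_ref (a point): point in one of four flat aluminium coupons that look alike, 60 mm wide (y axis) and 80 mm long (z, foot to top edge), 9, 12, 15 and 18 mm thick (along x), which is which not told: mid-width, mid-length, 4.5 mm in from the face it lies on (its -x face). 0.1 to 0.28 kg. Leans in the rack, top 30 degrees from vertical towards the rack's -x; the upper 44 mm are free on both faces
- coupon_b_ref (a point): point in one of four flat aluminium coupons that look alike, 60 mm wide (y axis) and 80 mm long (z, foot to top edge), 9, 12, 15 and 18 mm thick (along x), which is which not told: mid-width, mid-length, 4.5 mm in from the face it lies on (its -x face). 0.1 to 0.28 kg. Leans in the rack, top 30 degrees from vertical towards the rack's -x; the upper 44 mm are free on both faces
- coupon_c_ref (a point): point in one of four flat aluminium coupons that look alike, 60 mm wide (y axis) and 80 mm long (z, foot to top edge), 9, 12, 15 and 18 mm thick (along x), which is which not told: mid-width, mid-length, 4.5 mm in from the face it lies on (its -x face). 0.1 to 0.28 kg. Leans in the rack, top 30 degrees from vertical towards the rack's -x; the upper 44 mm are free on both faces
- coupon_d_ref (a point): point in one of four flat aluminium coupons that look alike, 60 mm wide (y axis) and 80 mm long (z, foot to top edge), 9, 12, 15 and 18 mm thick (along x), which is which not told: mid-width, mid-length, 4.5 mm in from the face it lies on (its -x face). 0.1 to 0.28 kg. Leans in the rack, top 30 degrees from vertical towards the rack's -x; the upper 44 mm are free on both faces
- rack: plastic coupon rack, grey base and white rests, fixed, 190 (x) x 150 (y) mm, origin under its middle. Inclined rests in two rows of two, 95 mm apart along its x, 70 mm along its y, each with a ledge for the coupon's foot; any coupon on any rest. Walls 34 mm high along both sides and the middle, 2.5 mm beside the coupons. Draw a coupon out along its length
- vise_seat (a point): blue vise, fixed, 210 x 86 mm: point on its steel bed (22 mm above the bench) at the foot of the fixed jaw's face, middle of its width. x points from the sliding to the fixed jaw, square to the faces, y along the jaws, z up. Jaw faces 66 mm wide, 32 mm high above the bed. The fixed jaw is 25 mm thick
- jaw (a joint): gap between the vise's jaw faces in m: 0 shut, 0.055 fully open. The jaw slides along the vise's x axis with about 4 N of friction and stays where it is left. Starts nearly shut
- jaw_handle (a point): top middle of the black handle tab on the sliding jaw: 12 mm thick (vise x), 44 mm wide (vise y), standing 38 mm above the carriage under it, top 76 mm above the bench; 32 mm free between tab and jaw block. It lies 54 mm behind the fixed jaw's face when the gap is 0
- cleaner: brown glass bottle with black cap, 54 mm across, 132 mm tall, origin at the middle of its foot; not part of the job
- etchant: white bottle with red cap, 48 mm across, 115 mm tall, origin at the middle of its foot; not part of the job
- oil: small yellow bottle with black cap, 34 mm across, 83 mm tall, origin at the middle of its foot; not part of the job
- swab_jar: clear jar of cotton swabs, 68 mm across, 82 mm tall, origin at the middle of its foot; not part of the job
- loupe_2: black eye loupe near the front of the bench, 36 mm across, 38 mm tall, origin at the middle of its foot; not part of the job
- caliper: digital caliper lying flat, 71 x 230 x 16 mm, long side along its y axis, origin at the middle of its foot; not part of the job
Mind the look-alikes: they are no part of the job. Leave any black look-alike of the part that bears coupon_c_ref alone.

How it is judged:
At the end, for the whole second after the job is handed in: one coupon, the 12 mm one, stands on the vise bed within 3.4 degrees of upright and within 10 mm of the middle of the jaws, the jaws closed on it (gap 10.5 to 13.2 mm); the other three are within 12 mm of where they leaned in the rack (((y of coupon_a_ref in the frame of vise_seat between -0.01 and 0.01 m and z of coupon_a_ref in the frame of vise_seat between 0.037 and 0.043 m and x of coupon_a_ref in the frame of vise_seat between -0.012 and 0 m and angle between coupon_a_ref's own z axis and vertical below 0.06 rad and distance of each of coupon_b_ref, coupon_c_ref, coupon_d_ref from where it was at the start of the episode below 0.012 m) or (y of coupon_b_ref in the frame of vise_seat between -0.01 and 0.01 m and z of coupon_b_ref in the frame of vise_seat between 0.037 and 0.043 m and x of coupon_b_ref in the frame of vise_seat between -0.012 and 0 m and angle between coupon_b_ref's own z axis and vertical below 0.06 rad and distance of each of coupon_a_ref, coupon_c_ref, coupon_d_ref from where it was at the start of the episode below 0.012 m) or (y of coupon_c_ref in the frame of vise_seat between -0.01 and 0.01 m and z of coupon_c_ref in the frame of vise_seat between 0.037 and 0.043 m and x of coupon_c_ref in the frame of vise_seat between -0.012 and 0 m and angle between coupon_c_ref's own z axis and vertical below 0.06 rad and distance of each of coupon_a_ref, coupon_b_ref, coupon_d_ref from where it was at the start of the episode below 0.012 m) or (y of coupon_d_ref in the frame of vise_seat between -0.01 and 0.01 m and z of coupon_d_ref in the frame of vise_seat between 0.037 and 0.043 m and x of coupon_d_ref in the frame of vise_seat between -0.012 and 0 m and angle between coupon_d_ref's own z axis and vertical below 0.06 rad and distance of each of coupon_a_ref, coupon_b_ref, coupon_c_ref from where it was at the start of the episode below 0.012 m)) and value of joint jaw between 0.0105 and 0.0132 m); the robot touches nothing.
It fails at once if a bottle is pushed more than 25 mm or knocked over (distance of any of cleaner, etchant, oil from where it was at the start of the episode above 0.025 m or angle between any of cleaner, etchant, oil's own z axis and vertical above 0.4 rad).
It fails at once if the swab jar is pushed more than 25 mm or knocked over (distance of swab_jar from where it was at the start of the episode above 0.025 m or angle between swab_jar's own z axis and vertical above 0.4 rad).
It fails at once if the loupe or the caliper is pushed more than 25 mm, or the loupe knocked over (distance of any of loupe_2, caliper from where it was at the start of the episode above 0.025 m or angle between loupe_2's own z axis and vertical above 0.4 rad).
It also fails if it takes over 67 s, if anything falls off the work surface, if the arm or the gripper's body presses on something with over 40 N, if the wrist force passes 120 N, or if a joint passes its speed limit or range.

### The arm

A 6-joint arm with a two-finger parallel gripper is mounted at the origin on a cart in front of the work surface, level with it; the furniture and walls round the work are solid. World frame = base frame: x ahead of the robot, y to its left, z up, the work surface at z = 0. Lengths are in m, angles in rad, forces in N, time in s.
With the tool pointing down it reaches from about 0.3 to 0.875 m from the base axis. Payload 6.4 kg.
Tool frame: the origin (TCP) lies midway between the tips of the shut fingers; the grasp point (between the pads) lies 19 mm behind it; z points along the fingers, y is the line along which they close (so a half turn about z gives the same grasp; the last joint's range is limited). The gripper opens to 85 mm and grips with 20 to 120 N. Pads are 22 mm wide; open, the fingers measure 114 mm over their backs; the gripper's body (76 mm by 85 mm) begins 54 mm behind the grasp point. The pads swing forward as they close: fully open they stand 13 mm farther back than shut.
Start: joints at [-1.332, 0.181, 1.607, -0, 1.354, -0.206], TCP at [0.247, -0.519, 0.231] pointing down, gripper open.
Joint ranges: [-2.99, 2.99], [-0.89, 2.07], [0.3, 2.58], [-1.14, 4.28], [0, 2.63], [-3.12, 3.12]. Speed limits (rad/s): [2.57, 2.57, 3.01, 3.14, 3.14, 3.14].

### API

Orientations are given as a unit quaternion [w, x, y, z].
In Python, from bench import sensors, vision, ctrl gives the robot as it stands.
- The arm moves only by the tool carry_out, never from a script. Its argument "deltas" is text: rows parted by semicolons, each of 7 numbers parted by spaces: the shift along the tool's x, y, z in mm, then the turn, a rotation vector about the tool's x, y, z in rad, then the closure, from 0 (fully open) to 1 (shut). In form: tx ty tz ax ay az claw; .... A call has 1 to 12 rows; each row is the pose to reach, as a shift and turn from the pose commanded when the call began, along the tool's axes at that moment; what a row does not reach only later rows make up. A row lasts 1/8 s, in which the tool goes at most 62.5 mm and 10.7 degrees, less where a joint would pass 70% of its speed; a pose out of reach is approached as far as the arm can. A call with a gripper value outside its range is refused whole. The fingers move at their own pace and stop on an object; the grip force is fixed at half the most. Time passes only in rows, so rows that repeat a pose let the fingers close. It gives the time, the measured TCP pose, the force, the opening and the grip force at its end, in the units of the state.
- sensors.get_obs(): the state, without advancing time (a new reading comes with each control period).
- vision.camera(name): name is "scene" or "top" or "wrist"; returns the picture (384x512x3 uint8, blue, green, red); there is no depth.
- vision.camera_model(name): a dict with "K" (3x3 intrinsics, pixels), "k1" (the pictures are not rectified: a ray, as slopes to the right and down, at radius r is drawn at 1 + k1 r^2 times it, then the intrinsics apply), "extrinsics" (4x4, takes a point from world to camera coordinates); the wrist camera has in their place "hand_eye" (4x4, takes a point from camera to tool coordinates, whose origin is the TCP and whose axes are the flange's). Camera axes: x right, y down, z forward; pixel columns grow to the right and rows downward; lengths in m; the calibration is good to about 2 mm. A picture is of the moment at which its call begins: read the wrist's pose just before it. camera_model takes no time and is no camera call.
- ctrl.hand_in(): hands the job in; it is judged then, once.
The state is a dict: "time_s": time; "q": joint angles; "dq": joint speeds; "joint_efforts": joint torques, N m; "eef_pos": TCP position; "eef_rot": TCP orientation; "wrist_force": force on the tool from outside, world axes, zero at the start; "torque": the same for the moment, N m; "opening": opening from 0.0 (shut) to 1.0 (fully open); "grasp_force": force on a finger pad.
Only numpy, scipy, OpenCV 4.12 (cv2) and the standard library are available. Lean on these libraries where they do the work, as an engineer would, in place of code of your own. Each camera call takes 0.05 s, during which the arm holds its last target. There are 200 camera calls.

## Working session

There is one attempt and no reset: what is moved stays moved. The work goes in short steps, Python scripts to look and compute and a tool call to move; the robot and the scene stay as the last step left them, time stands still between calls to the robot, and variables do not carry over. Pictures are saved under pics/ and viewed, at most 10 in all, crops included, and the job is handed in when it is done.

Besides the shell and the picture viewer there is one more tool, called after ">>>" by a JSON object that holds its "name" and its "arguments". carry_out: Moves the arm, as the interface text tells. Its arguments: {"type":"object","properties":{"deltas":{"type":"string"}},"required":["deltas"]}

```bash
ls; mkdir -p pics; python3 - <<'E'
from bench import sensors, vision, ctrl
import cv2, numpy as np
for n in("scene","top"):
    cv2.imwrite(f"pics/{n}0.png",vision.camera(n))
    m=vision.camera_model(n);print(n,np.round(m["K"],1).tolist(),m["k1"],np.round(m["extrinsics"],3).tolist())
m=vision.camera_model("wrist");print({k:np.round(v,3).tolist() for k,v in m.items()})
print(sensors.get_obs())
E
```

```text
pics
scene [[433.5, 0.0, 258.0], [0.0, 433.5, 191.6], [0.0, 0.0, 1.0]] -0.10754444111629233 [[-0.713, -0.701, -0.01, 0.395], [-0.288, 0.306, -0.908, 0.249], [0.64, -0.644, -0.42, 0.992], [0.0, 0.0, 0.0, 1.0]]
top [[382.3, 0.0, 255.0], [0.0, 382.3, 188.7], [0.0, 0.0, 1.0]] -0.09408779406047393 [[-0.006, -1.0, 0.019, -0.056], [-0.995, 0.004, -0.099, 0.584], [0.099, -0.019, -0.995, 1.316], [0.0, 0.0, 0.0, 1.0]]
{'K': [[276.0, 0.0, 256.407], [0.0, 276.0, 194.047], [0.0, 0.0, 1.0]], 'k1': 0.023, 'hand_eye': [[-0.001, -0.947, -0.322, 0.083], [1.0, -0.001, -0.0, -0.001], [0.0, -0.322, 0.947, -0.143], [0.0, 0.0, 0.0, 1.0]]}
{'time_s': 0.1, 'q': array([-1.33227482e+00,  1.81505452e-01,  1.60792615e+00,  7.36314152e-06,
        1.35383251e+00, -2.06309972e-01]), 'dq': array([ 0.00018354, -0.00340017, -0.00229397, -0.0003111 , -0.00048689,
        0.0008584 ]), 'joint_efforts': array([ 6.15594690e-04, -4.45875371e+01, -3.52238774e+01, -1.39831386e-04,
        4.08192442e-03, -1.41097704e-06]), 'eef_pos': array([ 0.24731347, -0.51852232,  0.23044373]), 'eef_rot': array([-8.35680658e-04,  9.75367251e-01,  2.20585645e-01, -9.86538173e-06]), 'wrist_force': array([ 0.50725568, -0.47826816,  0.4246759 ]), 'torque': array([-0.0233304 ,  0.01180591,  0.0265882 ]), 'grasp_force': 0.0, 'opening': 0.9976135490813782}
```

View pics/top0.png

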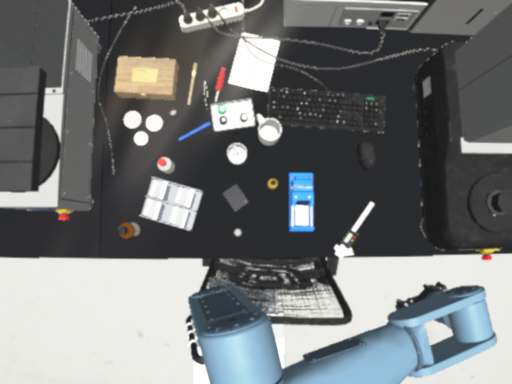

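View pics/scene0.png

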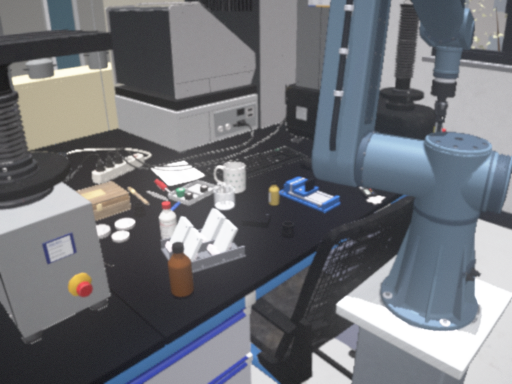

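Top view: rack with four pale coupons at about (171,203); blue vise at (301,202). The dark square at (235,198) could be a black look-alike, oil is at (272,184) and the loupe at (238,232). The cleaner is at (128,230) and the etchant at (165,164). I'll check an enlarged crop next.

```bash
cat > h.py <<'E'
from bench import sensors, vision, ctrl
import cv2, numpy as np
from scipy.spatial.transform import Rotation as R
def rot(q): return R.from_quat(np.r_[q[1:],q[0]])
def cam(n):
    "K,k1,world->cam; wrist uses the current pose"
    m=vision.camera_model(n)
    if n!="wrist": return m["K"],m["k1"],np.array(m["extrinsics"])
    o=sensors.get_obs(); T=np.eye(4); T[:3,:3]=rot(o["eef_rot"]).as_matrix(); T[:3,3]=o["eef_pos"]
    return m["K"],m["k1"],np.linalg.inv(T@m["hand_eye"])
def ray(c,uv):
    K,k1,E=c; d=cv2.undistortPoints(np.float64([[uv]]),np.array(K),np.float64([k1,0,0,0]))[0,0]
    return -E[:3,:3].T@E[:3,3], E[:3,:3].T@np.r_[d,1]
def onplane(c,uv,z):
    o,d=ray(c,uv); return o+d*(z-o[2])/d[2]
def proj(c,P):
    K,k1,E=c; return cv2.projectPoints(np.float64(P).reshape(-1,3),cv2.Rodrigues(E[:3,:3])[0],E[:3,3],np.array(K),np.float64([k1,0,0,0,]))[0][:,0]
E
python3 - <<'E'
from h import *
t=cam("top"); im=cv2.imread("pics/top0.png")
c=im[150:245,110:330]; cv2.imwrite("pics/top_crop.png",cv2.resize(c,None,fx=3.6,fy=3.6,interpolation=cv2.INTER_CUBIC))
hsv=cv2.cvtColor(im,cv2.COLOR_BGR2HSV)
m=cv2.inRange(hsv,(100,120,80),(130,255,255))
n,l,s,ce=cv2.connectedComponentsWithStats(m)
for i in range(1,n):
    if s[i][4]>80: print(s[i],ce[i])
for uv,z in [((171,203),.03),((301,202),.04),((235,198),0),((272,184),.08),((238,232),.038),((128,230),.13),((165,164),.115),((236,153),.08),((355,230),0)]: print(uv,onplane(t,uv,z).round(3))
E
```

```text
[178 122  33  19 156] [194.10897436 130.85897436]
[288 172  28  61 932] [299.90987124 196.18240343]
(171, 203) [0.535 0.236 0.03 ]
(301, 202) [ 0.536 -0.22   0.04 ]
(235, 198) [0.554 0.012 0.   ]
(272, 184) [ 0.595 -0.116  0.08 ]
(238, 232) [0.433 0.001 0.038]
(128, 230) [0.441 0.355 0.13 ]
(165, 164) [0.659 0.241 0.115]
(236, 153) [0.702 0.006 0.08 ]
(355, 230) [ 0.436 -0.42   0.   ]
```

View pics/top_crop.png

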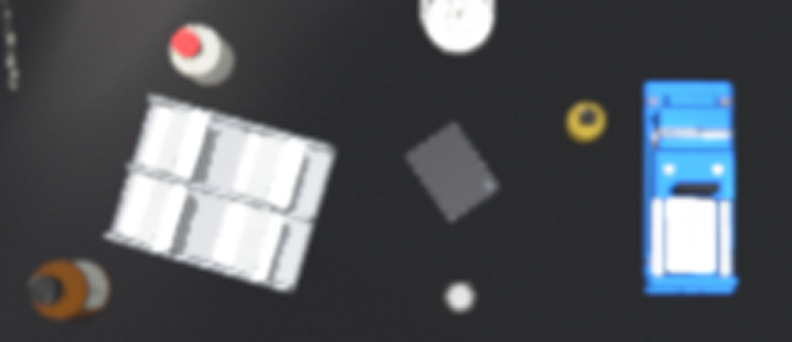

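The crop shows the rack tilted about 17° in the image, corners near crop (150,95), (335,150), (293,290), (107,237). The vise has its fixed jaw at the far end, jaw line at crop (690,132), and the handle tab at about (695,188). The dark square at crop (452,172) lies flat and is the look-alike, so I'll leave it alone. Next is a close wrist view of the vise.

```bash
cat >> h.py <<'E'
def go(p,Rw):
    "delta from the present pose to position p, rotation matrix Rw"
    o=sensors.get_obs(); R0=rot(o["eef_rot"])
    t=R0.inv().apply(np.array(p)-o["eef_pos"])*1e3; a=(R0.inv()*R.from_matrix(Rw)).as_rotvec()
    print("delta",t.round(1),a.round(4),"rows",np.ceil(max(np.linalg.norm(t)/62.5,np.degrees(np.linalg.norm(a))/10.7)),"from",o["eef_pos"].round(4),"t",round(o["time_s"],2))
def down(yaw):
    "tool down, tool x at yaw in the world"
    c,s=np.cos(yaw),np.sin(yaw); return np.array([[c,s,0],[s,-c,0],[0,0,-1.]])
E
python3 - <<'E'
from h import *
go([.5,-.2,.22],down(0))
E
```

```text
delta [ 365.2 -178.8   10.9] [-0.0017  0.      0.4448] rows 7.0 from [ 0.2473 -0.5185  0.2304] t 0.1
```

>>> {"name": "carry_out", "arguments": {"deltas": "365 -179 10 0 0 0.445 0;365 -179 10 0 0 0.445 0;365 -179 10 0 0 0.445 0;365 -179 10 0 0 0.445 0;365 -179 10 0 0 0.445 0;365 -179 10 0 0 0.445 0;365 -179 10 0 0 0.445 0;365 -179 10 0 0 0.445 0;365 -179 10 0 0 0.445 0"}}

```text
time_s: 1.23
eef_pos: [0.4995, -0.2006, 0.221]
eef_rot: [-0.0, 1.0, 0.0, -0.0]
wrist_force: [-0.1, -1.0, 0.5]
opening: 1.0
grasp_force: 0.0
```

```bash
python3 - <<'E'
from h import *
import pickle
c=cam("wrist");im=vision.camera("wrist");cv2.imwrite("pics/w1.png",im);pickle.dump(c,open("w1.pkl","wb"))
cv2.imwrite("pics/w1b.png",cv2.resize(im,None,fx=1.56,fy=1.56,interpolation=cv2.INTER_CUBIC))
go([.5,.22,.25],down(0))
E
```

```text
delta [ 3.000e-01 -4.211e+02 -2.900e+01] [ 0.      0.0006 -0.0009] rows 7.0 from [ 0.4993 -0.2011  0.221 ] t 1.27
```

View pics/w1b.png

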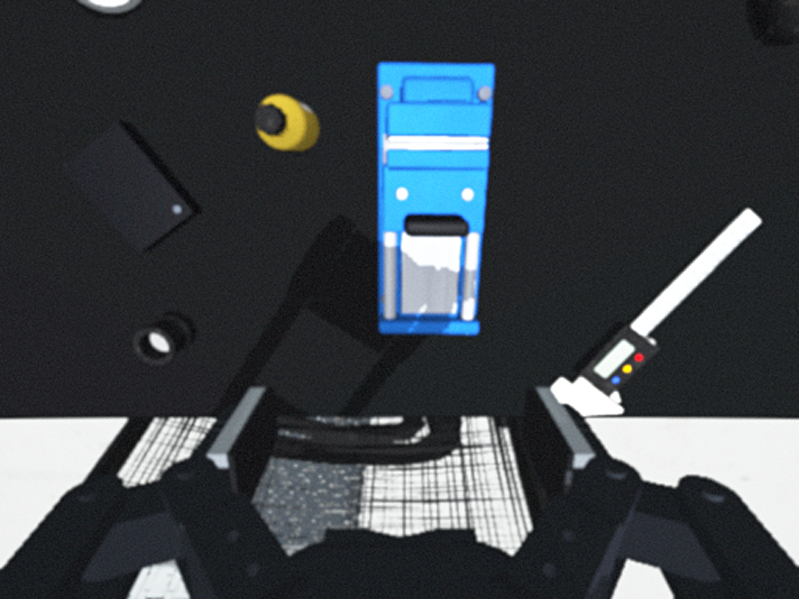

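Wrist view (zoom 1.56): vise with fixed jaw at the far end. White face lines sit at rows 137–150 around x=437, and the black tab top is at (436,222). The oil bottle is at (285,122), with the loupe at (160,340) and the dark look-alike at (135,185).

```bash
python3 - <<'E'
from h import *
import pickle
c=pickle.load(open("w1.pkl","rb")); z=1.5625
im=cv2.imread("pics/w1.png")
print(im[82:104,270].tolist()); print([int(v.max()) for v in im[128:156,279]])
for n,uv,h in [("FL",(378,64),.02),("FR",(495,64),.02),("NL",(379,333),.02),("NR",(479,333),.02),("jawL",(386,144),.054),("jawR",(488,144),.054),("tabfar",(436,215),.076),("tabnear",(436,233),.076),("tabL",(403,224),.076),("tabR",(468,224),.076)]:
    print(n,onplane(c,(np.array(uv)+.5)/z-.5,h).round(4))
E
```

```text
[[255, 206, 65], [255, 207, 61], [255, 204, 61], [255, 195, 53], [253, 175, 73], [252, 233, 208], [255, 255, 255], [255, 255, 255], [255, 255, 255], [252, 250, 248], [255, 254, 253], [255, 255, 255], [255, 255, 255], [254, 247, 242], [254, 201, 120], [255, 195, 56], [255, 207, 63], [255, 203, 60], [255, 207, 66], [255, 204, 68], [255, 204, 69], [255, 198, 62]]
[255, 255, 255, 255, 255, 255, 255, 255, 255, 198, 85, 18, 22, 28, 44, 62, 72, 81, 86, 70, 64, 48, 55, 150, 253, 255, 255, 255]
FL [ 0.6431 -0.1835  0.02  ]
FR [ 0.6429 -0.2659  0.02  ]
NL [ 0.4379 -0.1806  0.02  ]
NR [ 0.4378 -0.2669  0.02  ]
jawL [ 0.5898 -0.1896  0.054 ]
jawR [ 0.5896 -0.2582  0.054 ]
tabfar [ 0.5455 -0.2227  0.076 ]
tabnear [ 0.5336 -0.223   0.076 ]
tabL [ 0.5396 -0.201   0.076 ]
tabR [ 0.5395 -0.2441  0.076 ]
```

>>> {"name": "carry_out", "arguments": {"deltas": "0 -421 -29 0 0 0 0;0 -421 -29 0 0 0 0;0 -421 -29 0 0 0 0;0 -421 -29 0 0 0 0;0 -421 -29 0 0 0 0;0 -421 -29 0 0 0 0;0 -421 -29 0 0 0 0;0 -421 -29 0 0 0 0"}}

```text
time_s: 2.28
eef_pos: [0.5, 0.2221, 0.2505]
eef_rot: [-0.0, 1.0, 0.001, 0.0]
wrist_force: [-0.0, -1.4, 0.0]
opening: 1.003
grasp_force: 0.0
```

```bash
python3 - <<'E'
from h import *
import pickle
c=cam("wrist");im=vision.camera("wrist");cv2.imwrite("pics/w2.png",im);pickle.dump(c,open("w2.pkl","wb"))
cv2.imwrite("pics/w2b.png",cv2.resize(im,None,fx=1.5625,fy=1.5625,interpolation=cv2.INTER_CUBIC))
E
```

```text
(no output)
```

View pics/w2b.png

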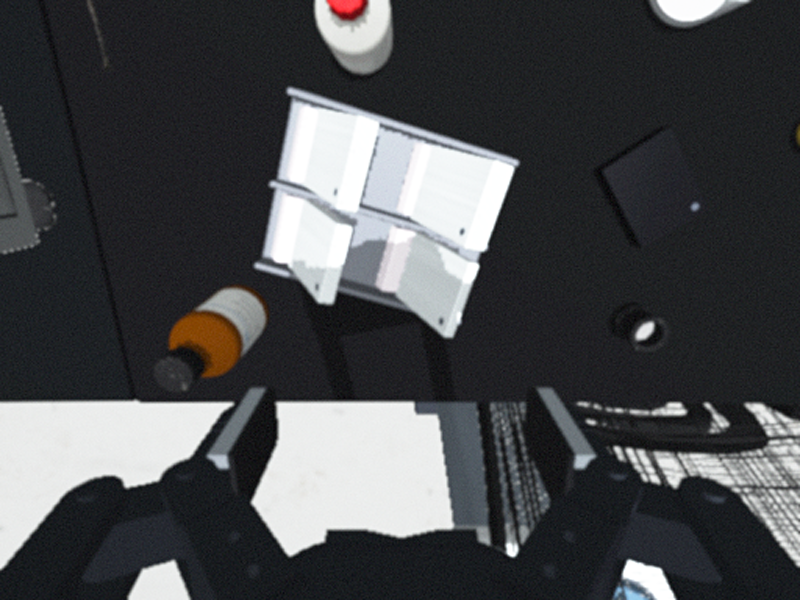

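Wrist view over the rack: four coupons with their top edges on the image right, so rack −x points along about world −y. Top-edge strips are at zoomed (370,150), (502,205), (342,260) and (462,295). The rack wall runs from (290,90) to (518,162). The cleaner at (205,335) and the etchant at (355,35) are nearby.

```bash
python3 - <<'E'
from h import *
import pickle
c=pickle.load(open("w2.pkl","rb")); z=1.5625
P={}
for n,uv,h in [("TL",(290,90),.034),("TR",(518,162),.034),("ML",(271,184),.034),("MR",(487,252),.034),("BL",(256,266),.034)]:
    P[n]=onplane(c,(np.array(uv)+.5)/z-.5,h); print(n,P[n].round(4))
for a,b in(("TL","TR"),("ML","MR")):
    d=P[a]-P[b]; print(np.linalg.norm(d),np.degrees(np.arctan2(d[1],d[0])))
d=P["TL"]-P["BL"];print(np.linalg.norm(d),np.degrees(np.arctan2(d[1],d[0])))
d=P["TL"]-P["TR"]; rx=d/np.linalg.norm(d); u=np.array([0,0,.866])-.5*rx; ry=np.cross([0,0,1],rx)
print("center",((P["ML"]+P["MR"])/2))
X=-ry; Z=-u; Y=np.cross(Z,X); Rw=np.c_[X,Y,Z]; np.save("Rr.npy",Rw)
go((P["ML"]+P["MR"])/2*[1,1,0]+[0,0,.07]+.14*u,Rw)
E
```

```text
TL [0.6292 0.3067 0.034 ]
TR [0.5784 0.1309 0.034 ]
ML [0.5614 0.3277 0.034 ]
MR [0.5064 0.1504 0.034 ]
BL [0.4938 0.347  0.034 ]
0.182971816033956 73.89395918813557
0.18556555222634558 72.75877736239329
0.1412510657816616 -16.58814072799766
center [0.53385622 0.23903875 0.034     ]
delta [14.4 48.6 59. ] [0.5206 0.0738 0.2755] rows 4.0 from [0.5    0.2204 0.2502] t 2.33
```

>>> {"name": "carry_out", "arguments": {"deltas": "14 49 59 0.521 0.074 0.276 0;14 49 59 0.521 0.074 0.276 0;14 49 59 0.521 0.074 0.276 0;14 49 59 0.521 0.074 0.276 0;14 49 59 0.521 0.074 0.276 0;14 49 59 0.521 0.074 0.276 0;14 49 59 0.521 0.074 0.276 0"}}

```text
time_s: 3.2
eef_pos: [0.5142, 0.1723, 0.1918]
eef_rot: [-0.256, 0.956, -0.135, 0.037]
wrist_force: [-0.4, 0.4, 0.6]
opening: 1.001
grasp_force: 0.0
```

```bash
python3 - <<'E'
from h import *
import pickle
c=cam("wrist");im=vision.camera("wrist");cv2.imwrite("pics/w3.png",im);pickle.dump(c,open("w3.pkl","wb"))
cv2.imwrite("pics/w3b.png",cv2.resize(im,None,fx=1.5625,fy=1.5625,interpolation=cv2.INTER_CUBIC))
E
```

```text
(no output)
```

View pics/w3b.png

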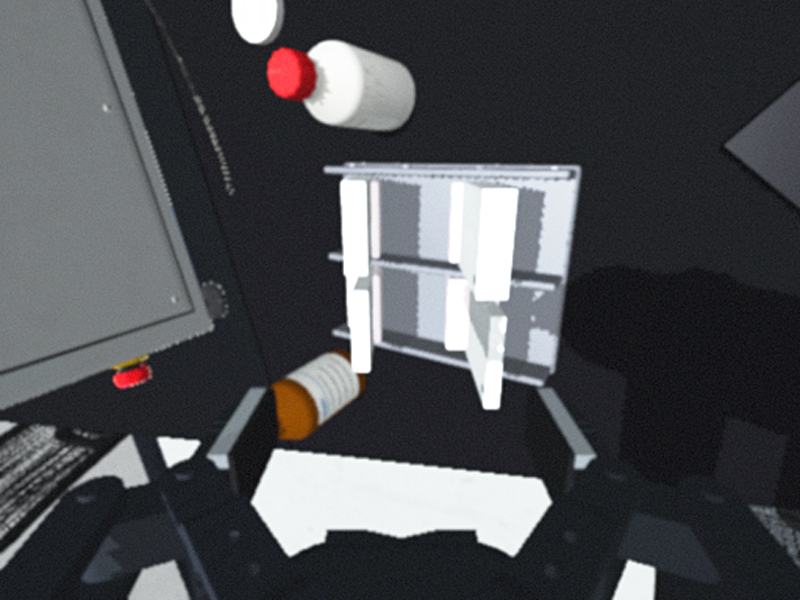

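Along-coupon view: the top edges show as white strips (zoomed). TL is x 342–368, TR is 478–516 (thickest), BL is about 351–370, and BR is about 487–503. I'll measure the strips in tool axes.

```bash
python3 - <<'E'
from h import *
import pickle
c=pickle.load(open("w3.pkl","rb")); im=cv2.imread("pics/w3.png",0)
z=1.5625
for n,r,a,b in[("TL",145,212,242),("TR",155,288,335),("BL",208,218,242),("BR",228,300,328),("BR",243,305,328)]: print(n,r,a,im[r,a:b].tolist())
for n,cc,a,b in[("TL",226,108,186),("TR",318,112,200),("BL",232,172,245),("BR",315,190,268)]: print(n,cc,a,im[a:b:1,cc].tolist())
E
```

```text
TL 145 212 [33, 37, 31, 25, 29, 33, 122, 255, 255, 255, 255, 255, 255, 255, 255, 255, 255, 255, 255, 255, 255, 255, 254, 177, 147, 198, 244, 245, 242, 239]
TR 155 288 [255, 255, 255, 255, 255, 255, 255, 244, 238, 240, 240, 239, 238, 240, 241, 240, 240, 239, 252, 255, 255, 255, 255, 255, 255, 255, 255, 255, 255, 255, 255, 255, 255, 255, 255, 255, 255, 255, 255, 255, 240, 145, 129, 130, 128, 130, 126]
BL 208 218 [63, 71, 79, 78, 133, 243, 255, 255, 255, 255, 255, 255, 255, 255, 255, 255, 255, 255, 228, 150, 189, 238, 245, 244]
BR 228 300 [238, 236, 237, 236, 234, 236, 236, 235, 236, 233, 215, 202, 223, 231, 235, 234, 234, 234, 232, 233, 232, 206, 134, 97, 91, 100, 110, 111]
BR 243 305 [237, 237, 233, 236, 239, 253, 255, 255, 255, 255, 255, 255, 255, 255, 255, 253, 109, 36, 32, 41, 50, 67, 88]
TL 226 108 [196, 201, 187, 168, 182, 185, 183, 230, 255, 255, 255, 255, 255, 255, 255, 255, 255, 255, 255, 255, 255, 255, 255, 255, 255, 255, 255, 255, 255, 255, 255, 255, 255, 255, 255, 255, 255, 255, 255, 255, 255, 255, 255, 255, 255, 255, 255, 255, 255, 255, 255, 255, 255, 255, 255, 255, 255, 2
[... 622 characters left out ...]
 173, 172, 217, 255, 255, 255, 255, 255, 255, 255, 255, 255, 255, 255, 255, 255, 255, 255, 255, 255, 255, 255, 255, 255, 255, 255, 255, 255, 255, 255, 255, 255, 255, 255, 255, 255, 255, 255, 255, 255, 255, 255, 255, 255, 255, 255, 255, 255, 255, 255, 255, 255, 255, 255, 255, 200, 64, 37, 52, 50, 51, 42]
BR 315 190 [255, 255, 231, 175, 165, 166, 160, 164, 162, 162, 160, 171, 201, 230, 238, 240, 240, 239, 239, 236, 237, 236, 238, 238, 241, 240, 240, 239, 236, 236, 239, 238, 237, 235, 235, 234, 236, 233, 234, 234, 245, 255, 255, 255, 255, 255, 255, 255, 255, 255, 255, 255, 255, 255, 255, 255, 255, 255, 255, 255, 255, 255, 255, 255, 255, 255, 255, 255, 255, 255, 255, 229, 90, 31, 34, 31, 31, 38]
```

```bash
python3 - <<'E'
from h import *
import pickle
c=pickle.load(open("w3.pkl","rb")); Rw=np.load("Rr.npy"); p0=np.array([.5142,.1723,.1918])
def hit(uv,s): # tool coords (mm) on plane tool z = s
    o,d=ray(c,uv); o=Rw.T@(o-p0); d=Rw.T@d; return (o+d*(s-o[2])/d[2])*1e3
for n,l,r,row in[("TL",217.9,234.6,145),("BL",221.8,236.3,208),("TR",305.7,328.4,155),("BR",309.8,320.8,243)]:
    for s in np.arange(.02,.16,.02):
        a,b=hit((l,row),s),hit((r,row),s); print(n,round(s,3),"th",round(b[1]-a[1],1),"mid y",round((a[1]+b[1])/2,1),"x",round(a[0],1))
for n,col,t,b in[("TL",226,114.7,183),("TR",318,119.8,192),("BL",232,178,237.8)]:
    print(n,[(round(s,2),(hit((col,t),s)-hit((col,b),s))[0].round(1),((hit((col,t),s)+hit((col,b),s))[0]/2).round(1)) for s in np.arange(.02,.16,.02)])
E
```

```text
TL 0.02 th 9.8 mid y -19.0 x 57.4
TL 0.04 th 11.0 mid y -21.2 x 54.3
TL 0.06 th 12.2 mid y -23.3 x 51.3
TL 0.08 th 13.4 mid y -25.5 x 48.2
TL 0.1 th 14.6 mid y -27.7 x 45.2
TL 0.12 th 15.8 mid y -29.9 x 42.2
TL 0.14 th 17.0 mid y -32.0 x 39.1
TL 0.16 th 18.2 mid y -34.2 x 36.1
BL 0.02 th 9.2 mid y -18.6 x 17.6
BL 0.04 th 10.3 mid y -20.7 x 9.7
BL 0.06 th 11.4 mid y -22.9 x 1.8
BL 0.08 th 12.6 mid y -25.0 x -6.1
BL 0.1 th 13.7 mid y -27.1 x -14.0
BL 0.12 th 14.8 mid y -29.2 x -22.0
BL 0.14 th 16.0 mid y -31.4 x -29.9
BL 0.16 th 17.1 mid y -33.5 x -37.8
TR 0.02 th 13.4 mid y 34.7 x 51.5
TR 0.04 th 15.1 mid y 39.1 x 47.7
TR 0.06 th 16.8 mid y 43.6 x 43.9
TR 0.08 th 18.4 mid y 48.0 x 40.2
TR 0.1 th 20.1 mid y 52.4 x 36.4
TR 0.12 th 21.7 mid y 56.8 x 32.7
TR 0.14 th 23.4 mid y 61.3 x 28.9
TR 0.16 th 25.0 mid y 65.7 x 25.1
BR 0.02 th 7.3 mid y 37.7 x -7.2
BR 0.04 th 8.2 mid y 42.5 x -18.2
BR 0.06 th 9.0 mid y 47.3 x -29.2
BR 0.08 th 9.9 mid y 52.1 x -40.1
BR 0.1 th 10.8 mid y 56.9 x -51.1
BR 0.12 th 11.7 mid y 61.6 x -62.0
BR 0.14 th 12.6 mid y 66.4 x -73.0
BR 0.16 th 13.5 mid y 71.2 x -84
[... 657 characters left out ...]
9.3), np.float64(38.1)), (np.float64(0.1), np.float64(64.6), np.float64(34.2)), (np.float64(0.12), np.float64(69.9), np.float64(30.3)), (np.float64(0.14), np.float64(75.2), np.float64(26.3)), (np.float64(0.16), np.float64(80.5), np.float64(22.4))]
BL [(np.float64(0.02), np.float64(40.7), np.float64(16.9)), (np.float64(0.04), np.float64(45.7), np.float64(8.9)), (np.float64(0.06), np.float64(50.7), np.float64(0.9)), (np.float64(0.08), np.float64(55.7), np.float64(-7.1)), (np.float64(0.1), np.float64(60.7), np.float64(-15.1)), (np.float64(0.12), np.float64(65.7), np.float64(-23.1)), (np.float64(0.14), np.float64(70.7), np.float64(-31.0)), (np.float64(0.16), np.float64(75.7), np.float64(-39.0))]
```

```bash
python3 - <<'E'
from h import *
import pickle
c=pickle.load(open("w3.pkl","rb")); Rw=np.load("Rr.npy"); p0=np.array([.5142,.1723,.1918])
im=cv2.imread("pics/w3.png",0)
def hit(uv,s):
    o,d=ray(c,uv); o=Rw.T@(o-p0); d=Rw.T@d; return (o+d*(s-o[2])/d[2])*1e3
for s in np.arange(.04,.17,.02):
    print(round(s,2),"L",(hit((226,183),s)-hit((232,237.8),s))[:2].round(1),"R",(hit((318,192),s)-hit((315,260.5),s))[:2].round(1))
crop=im[105:270,205:350]; cv2.imwrite("pics/w3c.png",cv2.resize(cv2.imread("pics/w3.png")[105:270,205:350],None,fx=3.6,fy=3.6,interpolation=cv2.INTER_CUBIC))
print(im[176:190,222:232].tolist())
E
```

```text
0.04 L [42.2 -3. ] R [54.8 -1.6]
0.06 L [46.8 -3.3] R [60.8 -1.8]
0.08 L [51.4 -3.6] R [66.8 -1.9]
0.1 L [56.  -3.9] R [72.8 -2.1]
0.12 L [60.6 -4.3] R [78.8 -2.3]
0.14 L [65.2 -4.6] R [84.8 -2.5]
0.16 L [69.8 -4.9] R [90.8 -2.6]
[[255, 255, 255, 255, 255, 255, 255, 252, 251, 251], [255, 255, 255, 255, 255, 255, 253, 223, 207, 205], [255, 255, 255, 255, 255, 255, 243, 185, 170, 170], [255, 255, 255, 255, 255, 255, 227, 178, 173, 172], [255, 255, 255, 255, 255, 253, 205, 174, 174, 176], [255, 255, 255, 255, 255, 237, 181, 171, 173, 178], [255, 255, 255, 255, 255, 209, 173, 173, 178, 173], [255, 255, 255, 255, 246, 187, 170, 171, 175, 174], [255, 255, 255, 255, 228, 177, 177, 173, 179, 172], [255, 255, 255, 254, 232, 218, 222, 221, 219, 218], [255, 255, 255, 255, 255, 255, 255, 255, 255, 255], [255, 255, 255, 255, 255, 255, 255, 255, 255, 255], [255, 255, 255, 255, 255, 255, 255, 255, 255, 255], [255, 255, 255, 255, 255, 255, 255, 255, 255, 255]]
```

View pics/w3c.png

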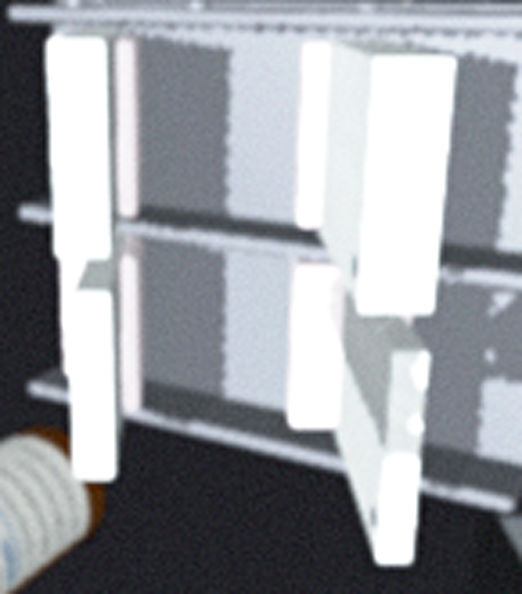

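The crop shows clean top edges: BL (72–115 × 290–478) is about 12.5 mm, TL about 15–16, TR about 18 and BR about 9–10. BL is the favourite, with the pinch to decide. The handle tab is 12 mm thick, so gripping it gives an opening reference. I'll open the vise first.

```bash
python3 - <<'E'
from h import *
go([.5395,-.2225,.15],down(-np.pi/2))
E
```

```text
delta [ 133.7  343.4 -150.1] [-0.4491  0.3368  1.2593] rows 8.0 from [0.5141 0.1724 0.1917] t 3.25
```

>>> {"name": "carry_out", "arguments": {"deltas": "134 343 -150 -0.449 0.337 1.259 0.65;134 343 -150 -0.449 0.337 1.259 0.65;134 343 -150 -0.449 0.337 1.259 0.65;134 343 -150 -0.449 0.337 1.259 0.65;134 343 -150 -0.449 0.337 1.259 0.65;134 343 -150 -0.449 0.337 1.259 0.65;134 343 -150 -0.449 0.337 1.259 0.65;134 343 -150 -0.449 0.337 1.259 0.65;134 343 -150 -0.449 0.337 1.259 0.65;134 343 -150 -0.449 0.337 1.259 0.65;134 343 -150 -0.449 0.337 1.259 0.65"}}

```text
time_s: 4.62
eef_pos: [0.5389, -0.2227, 0.1495]
eef_rot: [0.0, -0.707, 0.707, 0.0]
wrist_force: [-1.0, 0.7, 0.1]
opening: 0.348
grasp_force: 0.0
```

```bash
python3 - <<'E'
from h import *
import pickle
c=cam("wrist");im=vision.camera("wrist");cv2.imwrite("pics/w4.png",im);pickle.dump(c,open("w4.pkl","wb"))
cv2.imwrite("pics/w4b.png",cv2.resize(im,None,fx=1.5625,fy=1.5625,interpolation=cv2.INTER_CUBIC))
go([.5395,-.2225,.046],down(-np.pi/2)); print(sensors.get_obs()["q"].round(2))
E
```

```text
delta [ -0.3  -0.7 103.5] [ 0.0003  0.0007 -0.0013] rows 2.0 from [ 0.5388 -0.2228  0.1495] t 4.67
[-0.6   0.28  1.66  0.    1.2   2.55]
```

View pics/w4b.png

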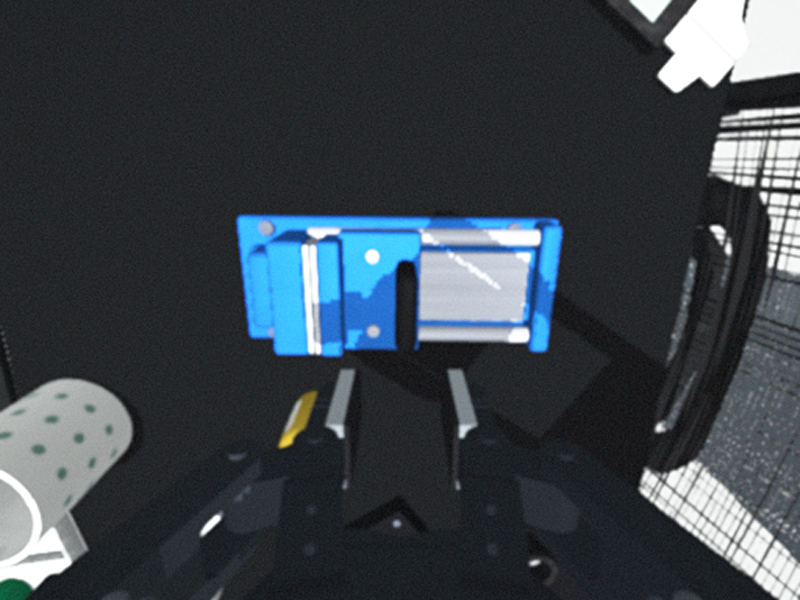

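The tab spans zoomed x 397–416, centred between the fingers. The jaw faces meet near x=311 (rows 240–355), consistent with the estimate. I'll measure it, then grip the tab.

```bash
python3 - <<'E'
from h import *
import pickle
c=pickle.load(open("w4.pkl","rb"));im=cv2.imread("pics/w4.png");z=1.5625
f=lambda u,v,h: onplane(c,((u+.5)/z-.5,(v+.5)/z-.5),h).round(4)
print("tab",f(397,310,.076),f(416,310,.076),f(406,262,.076),f(406,350,.076)); print("jaw",f(302,300,.054),f(311,300,.054),f(319,300,.054),f(275,300,.054),"ends",f(305,241,.054),f(310,355,.054))
print(im[192,168:225].min(1).tolist())
E
```

```text
tab [ 0.5406 -0.2272  0.076 ] [ 0.5305 -0.2271  0.076 ] [ 0.5359 -0.2533  0.076 ] [ 0.5358 -0.2037  0.076 ]
jaw [ 0.5961 -0.2256  0.054 ] [ 0.5909 -0.2256  0.054 ] [ 0.5862 -0.2256  0.054 ] [ 0.6118 -0.2256  0.054 ] ends [ 0.5918 -0.2602  0.054 ] [ 0.5939 -0.1903  0.054 ]
[64, 62, 61, 55, 58, 53, 53, 61, 61, 62, 62, 62, 56, 62, 68, 63, 68, 62, 67, 60, 63, 59, 72, 66, 62, 45, 97, 218, 255, 255, 252, 223, 234, 255, 255, 230, 126, 59, 54, 56, 62, 70, 56, 50, 39, 44, 45, 51, 37, 36, 26, 28, 30, 35, 42, 39, 36]
```

>>> {"name": "carry_out", "arguments": {"deltas": "0 0 60 0 0 0 0.65;0 0 103 0 0 0 0.65;0 0 103 0 0 0 0.65;0 0 103 0 0 0 1;0 0 103 0 0 0 1;0 0 103 0 0 0 1;0 0 103 0 0 0 1;0 0 103 0 0 0 1"}}

```text
time_s: 5.68
eef_pos: [0.5374, -0.2233, 0.0477]
eef_rot: [-0.001, -0.706, 0.708, 0.001]
wrist_force: [-8.6, -0.7, -3.7]
opening: 0.132
grasp_force: 60.8
```

>>> {"name": "carry_out", "arguments": {"deltas": "0 8 0 0 0 0 1;0 16 0 0 0 0 1;0 24 0 0 0 0 1;0 32 0 0 0 0 1;0 40 0 0 0 0 1;0 42 0 0 0 0 1;0 42 0 0 0 0 1;0 42 0 0 0 0 0.65;0 42 0 0 0 0 0.65;0 42 -60 0 0 0 0.6;0 42 -110 0 0 0 0.5;0 42 -110 0 0 0 0.5"}}

```text
time_s: 7.18
eef_pos: [0.4996, -0.2253, 0.1614]
eef_rot: [0.0, -0.706, 0.708, -0.004]
wrist_force: [0.1, -0.7, -1.5]
opening: 0.5
grasp_force: 0.0
```

```bash
python3 - <<'E'
from h import *
import pickle
c=cam("wrist");im=vision.camera("wrist");cv2.imwrite("pics/w5.png",im);pickle.dump(c,open("w5.pkl","wb"))
cv2.imwrite("pics/w5b.png",cv2.resize(im[120:250,100:400],None,fx=2.66,fy=2.66,interpolation=cv2.INTER_CUBIC))
E
```

```text
(no output)
```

View pics/w5b.png

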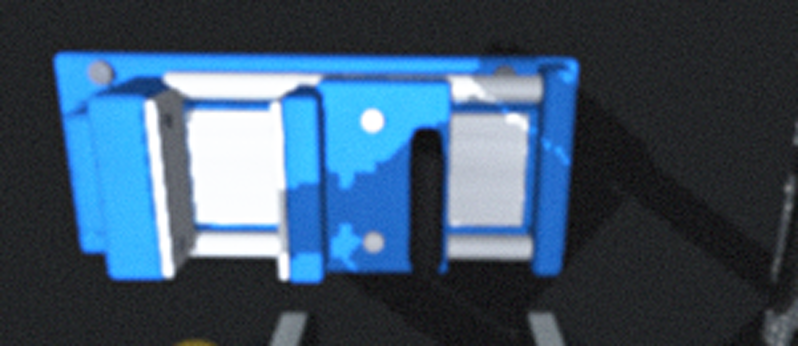

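Vise open: the fixed face's top edge is at crop x≈165 (row 190) and its foot at x≈190. The sliding plate's front is at x≈278.

```bash
python3 - <<'E'
from h import *
import pickle
c=pickle.load(open("w5.pkl","rb"));im=cv2.imread("pics/w5.png");z=2.66
f=lambda u,v,h: onplane(c,(100+(u+.5)/z-.5,120+(v+.5)/z-.5),h).round(4)
print("fixed top",f(155,110,.054),f(165,190,.054),f(174,270,.054),"back",f(100,190,.054),"foot",f(190,180,.022),"slide",f(279,190,.054))
print("ends",f(150,97,.054),f(172,278,.054),"slide ends",f(285,95,.054),f(287,281,.054), "tab",f(412,190,.076),f(442,190,.076),f(427,130,.076),f(427,272,.076),"base",f(57,55,.02),f(577,60,.02))
# BL coupon: tool-frame at w3 pose
c=pickle.load(open("w3.pkl","rb")); Rw=np.load("Rr.npy"); p0=np.array([.5142,.1723,.1918])
def hit(uv,s):
    o,d=ray(c,uv); o=Rw.T@(o-p0); d=Rw.T@d; return o+d*(s-o[2])/d[2]
q=lambda u,v:(205+(u+.5)/3.6-.5,105+(v+.5)/3.6-.5)
for s in(.115,.127,.135):
    k=[hit(q(*a),s) for a in((82,289),(114,289),(74,478),(116,478))]; print(s,(np.array(k)*1e3).round(1).tolist(),"world",(p0+Rw@np.mean(k,0)).round(4))
s=.127; k=[hit(q(*a),s) for a in((82,289),(114,289),(74,478),(116,478))]; m=np.mean(k,0)-[0,0,.07]
go(p0+Rw@m,Rw)
E
```

```text
fixed top [ 0.5907 -0.2547  0.054 ] [ 0.5905 -0.2256  0.054 ] [ 0.5906 -0.1943  0.054 ] back [ 0.6137 -0.2256  0.054 ] foot [ 0.5917 -0.2196  0.022 ] slide [ 0.5496 -0.2256  0.054 ]
ends [ 0.5918 -0.2593  0.054 ] [ 0.5917 -0.191   0.054 ] slide ends [ 0.5453 -0.26    0.054 ] [ 0.5488 -0.1898  0.054 ] tab [ 0.5014 -0.2326  0.076 ] [ 0.4916 -0.2326  0.076 ] [ 0.4965 -0.2527  0.076 ] [ 0.4965 -0.2033  0.076 ] base [ 0.6381 -0.2691  0.02  ] [ 0.4386 -0.2671  0.02  ]
0.115 [[4.2, -29.5, 115.0], [4.2, -20.9, 115.0], [-52.9, -33.7, 115.0], [-52.9, -21.6, 115.0]] world [0.5131 0.2563 0.1054]
0.127 [[0.6, -30.8, 127.0], [0.6, -21.8, 127.0], [-59.1, -35.2, 127.0], [-59.1, -22.5, 127.0]] world [0.5103 0.2644 0.0956]
0.135 [[-1.8, -31.7, 135.0], [-1.8, -22.4, 135.0], [-63.3, -36.2, 135.0], [-63.3, -23.2, 135.0]] world [0.5084 0.2698 0.0891]
delta [-455.    -1.6    1.2] [ 0.4471 -0.3419 -1.2591] rows 8.0 from [ 0.4981 -0.2242  0.1586] t 7.22
```

>>> {"name": "carry_out", "arguments": {"deltas": "-455 -1 1 0.447 -0.342 -1.259 0.5;-455 -1 1 0.447 -0.342 -1.259 0.5;-455 -1 1 0.447 -0.342 -1.259 0.5;-455 -1 1 0.447 -0.342 -1.259 0.5;-455 -1 1 0.447 -0.342 -1.259 0.5;-455 -1 1 0.447 -0.342 -1.259 0.5;-455 -1 1 0.447 -0.342 -1.259 0.5;-455 -1 1 0.447 -0.342 -1.259 0.5;-455 -1 1 0.447 -0.342 -1.259 0.5;-455 -1 1 0.447 -0.342 -1.259 0.5;-455 -1 1 0.447 -0.342 -1.259 0.5"}}

```text
time_s: 8.6
eef_pos: [0.499, 0.2311, 0.1555]
eef_rot: [-0.257, 0.956, -0.137, 0.034]
wrist_force: [-0.4, 0.9, 0.1]
opening: 0.503
grasp_force: 0.0
```

```bash
python3 - <<'E'
from h import *
import pickle
c=cam("wrist");im=vision.camera("wrist");cv2.imwrite("pics/w6.png",im);pickle.dump(c,open("w6.pkl","wb"))
cv2.imwrite("pics/w6b.png",cv2.resize(im[90:310,110:400],None,fx=2.7,fy=2.7,interpolation=cv2.INTER_CUBIC))
o=sensors.get_obs();print(o["eef_pos"],(rot(o["eef_rot"]).inv()*R.from_matrix(np.load("Rr.npy"))).as_rotvec())
E
```

```text
[0.49910974 0.23117422 0.15569264] [-0.00186433  0.00299746 -0.0040331 ]
```

View pics/w6b.png

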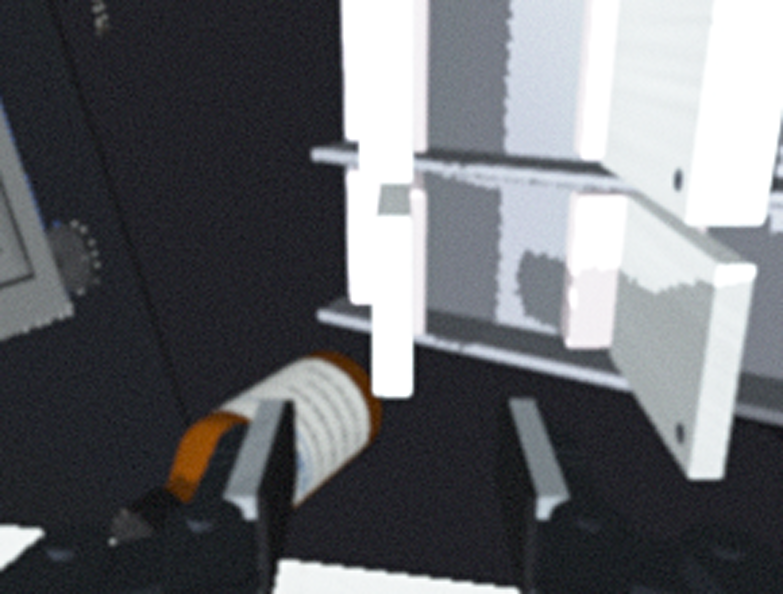

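BL top edge: crop x 374–412, rows 213–396, nearly centred between the fingers.

```bash
python3 - <<'E'
from h import *
import pickle
c=pickle.load(open("w6.pkl","rb")); o=sensors.get_obs(); p0=o["eef_pos"]; Rw=rot(o["eef_rot"]).as_matrix()
im=cv2.imread("pics/w6.png",0); print(im[200,240:270].tolist(),im[225,240:270].tolist(),im[160:175,255].tolist(),im[230:242,255].tolist())
def hit(uv,s):
    a,d=ray(c,uv); a=Rw.T@(a-p0); d=Rw.T@d; return (a+d*(s-a[2])/d[2])*1e3
q=lambda u,v:(110+(u+.5)/2.7-.5,90+(v+.5)/2.7-.5)
for s in(.05,.06,.07,.08):
    print(s,[hit(q(*a),s).round(1).tolist() for a in((375,213),(412,213),(373,396),(412,396))])
E
```

```text
[255, 255, 255, 255, 255, 255, 255, 255, 255, 255, 255, 255, 255, 255, 255, 255, 255, 255, 255, 255, 255, 255, 249, 239, 240, 240, 230, 176, 134, 120] [46, 47, 44, 33, 26, 27, 29, 118, 255, 255, 255, 255, 255, 255, 255, 255, 255, 255, 255, 255, 255, 255, 234, 82, 33, 25, 35, 32, 28, 33] [172, 173, 173, 178, 173, 176, 174, 175, 179, 209, 254, 255, 255, 255, 255] [255, 255, 255, 255, 255, 255, 246, 126, 33, 25, 35, 34]
0.05 [[35.9, -6.6, 50.0], [35.9, 3.2, 50.0], [-18.0, -7.7, 50.0], [-18.0, 3.5, 50.0]]
0.06 [[33.6, -6.9, 60.0], [33.5, 3.4, 60.0], [-23.2, -8.1, 60.0], [-23.2, 3.7, 60.0]]
0.07 [[31.2, -7.2, 70.0], [31.1, 3.6, 70.0], [-28.4, -8.4, 70.0], [-28.4, 4.0, 70.0]]
0.08 [[28.8, -7.5, 80.0], [28.7, 3.9, 80.0], [-33.6, -8.8, 80.0], [-33.6, 4.2, 80.0]]
```

>>> {"name": "carry_out", "arguments": {"deltas": "1 -2 50 0 0 0 0.55;1 -2 85 0 0 0 0.6;1 -2 106 0 0 0 0.65;1 -2 106 0 0 0 0.65;1 -2 106 0 0 0 0.8;1 -2 106 0 0 0 1;1 -2 106 0 0 0 1;1 -2 106 0 0 0 1;1 -2 106 0 0 0 1"}}

```text
time_s: 9.78
eef_pos: [0.5156, 0.2841, 0.0662]
eef_rot: [-0.258, 0.956, -0.136, 0.035]
wrist_force: [-2.8, -5.3, 6.9]
opening: 0.125
grasp_force: 61.1
```

Opening is 0.125 against 0.132 on the 12 mm tab (9 mm would read about 0.10, 15 mm about 0.17), so BL is the 12 mm coupon. I'll draw it out along its length.

>>> {"name": "carry_out", "arguments": {"deltas": "0 0 -10 0 0 0 1;0 0 -25 0 0 0 1;0 0 -45 0 0 0 1;0 0 -70 0 0 0 1;0 0 -100 0 0 0 1;0 0 -130 0 0 0 1;0 0 -150 0 0 0 1;0 0 -150 0 0 0 1"}}

```text
time_s: 10.78
eef_pos: [0.4953, 0.2113, 0.1967]
eef_rot: [-0.258, 0.956, -0.136, 0.036]
wrist_force: [0.1, -0.5, -2.1]
opening: 0.126
grasp_force: 59.7
```

```bash
python3 - <<'E'
from h import *
o=sensors.get_obs();print(o["opening"],o["grasp_force"],o["wrist_force"])
go([.583,-.225,.18],down(-np.pi/2))
E
```

```text
0.1258023561298561 59.68122839927673 [ 0.07764124 -0.50350257 -2.12662599]
delta [ 205.9  349.5 -183.8] [-0.4502  0.3391  1.2564] rows 8.0 from [0.4953 0.2113 0.1967] t 10.78
```

>>> {"name": "carry_out", "arguments": {"deltas": "206 349 -184 -0.45 0.339 1.256 1;206 349 -184 -0.45 0.339 1.256 1;206 349 -184 -0.45 0.339 1.256 1;206 349 -184 -0.45 0.339 1.256 1;206 349 -184 -0.45 0.339 1.256 1;206 349 -184 -0.45 0.339 1.256 1;206 349 -184 -0.45 0.339 1.256 1;206 349 -184 -0.45 0.339 1.256 1;206 349 -184 -0.45 0.339 1.256 1;206 349 -184 -0.45 0.339 1.256 1;206 349 -184 -0.45 0.339 1.256 1;206 349 -184 -0.45 0.339 1.256 1"}}

```text
time_s: 12.28
eef_pos: [0.5826, -0.2232, 0.178]
eef_rot: [0.001, 0.708, -0.706, -0.001]
wrist_force: [0.5, 0.4, -2.3]
opening: 0.131
grasp_force: 59.6
```

```bash
python3 - <<'E'
from h import *
o=sensors.get_obs();print(o["opening"],o["wrist_force"])
im=vision.camera("wrist");cv2.imwrite("pics/w7.png",im)
g=cv2.cvtColor(im,cv2.COLOR_BGR2HSV); 
c=cam("wrist"); p0=o["eef_pos"];Rw=rot(o["eef_rot"]).as_matrix()
# expected picture of coupon in hand: corners in tool frame -> pixels
for tz in(-.036,.044): print(tz,proj(c,[p0+Rw@np.array([x,y,tz]) for x in(-.03,.03) for y in(-.006,.006)]).round(0).tolist())
for r in range(200,384,12): print(r,im[r,225:290:3].mean(1).astype(int).tolist())
go([.582,-.2245,.075],down(-np.pi/2))
E
```

```text
0.13055305284422153 [ 0.53818814  0.40753091 -2.31230009]
-0.036 [[244.0, 338.0], [268.0, 338.0], [242.0, 228.0], [270.0, 228.0]]
0.044 [[248.0, 253.0], [264.0, 253.0], [247.0, 178.0], [264.0, 178.0]]
200 [103, 110, 117, 118, 120, 118, 122, 205, 161, 164, 165, 160, 161, 165, 148, 148, 145, 145, 146, 143, 100, 211]
212 [146, 164, 143, 113, 120, 120, 120, 187, 159, 166, 163, 162, 166, 167, 147, 25, 21, 26, 22, 21, 100, 186]
224 [43, 33, 33, 32, 18, 24, 45, 163, 159, 164, 162, 161, 160, 166, 166, 50, 22, 29, 17, 22, 22, 24]
236 [29, 37, 34, 51, 103, 100, 129, 246, 246, 245, 244, 244, 243, 245, 248, 137, 93, 95, 41, 27, 25, 22]
248 [30, 24, 30, 122, 133, 130, 93, 248, 244, 242, 244, 246, 247, 246, 247, 99, 127, 128, 118, 28, 27, 30]
260 [36, 31, 96, 123, 128, 127, 30, 242, 245, 245, 246, 245, 246, 247, 243, 35, 124, 127, 127, 84, 34, 36]
272 [28, 33, 85, 162, 211, 184, 42, 241, 243, 243, 244, 244, 244, 245, 239, 37, 190, 208, 156, 76, 28, 27]
284 [31, 27, 33, 29, 34, 27, 47, 238, 243, 245, 245, 246, 246, 245, 239, 45, 31, 31, 34, 31, 30, 32]
296 [30, 32, 30, 33, 30, 35, 46, 237, 242, 244, 246, 246, 246, 245, 234, 42, 32, 29, 30, 29, 30, 35]
308 [31, 26, 28, 27, 32, 61, 46, 235, 242, 244, 245, 245, 244, 244, 233, 48, 41, 34, 24, 27, 32, 27]
320 [27, 32, 32, 26, 33, 39, 37, 236, 244, 243, 243, 246, 244, 244, 234, 27, 34, 34, 30, 30, 35, 32]
332 [31, 27, 32, 33, 28, 23, 15, 61, 89, 93, 96, 97, 103, 105, 64, 35, 34, 28, 27, 27, 30, 27]
344 [27, 23, 28, 29, 28, 26, 28, 25, 32, 31, 36, 30, 31, 30, 28, 30, 28, 24, 28, 33, 32, 34]
356 [29, 29, 22, 35, 27, 35, 26, 32, 30, 29, 29, 29, 23, 28, 32, 28, 23, 27, 27, 26, 29, 29]
368 [35, 28, 26, 26, 28, 27, 28, 33, 24, 35, 27, 33, 25, 30, 23, 28, 23, 31, 34, 29, 24, 26]
380 [30, 29, 29, 33, 30, 27, 33, 26, 23, 29, 34, 23, 26, 33, 27, 26, 35, 30, 35, 28, 25, 31]
delta [  1.3   0.3 103.1] [0.0032 0.0008 0.0025] rows 2.0 from [ 0.5827 -0.2233  0.1781] t 12.32
```

>>> {"name": "carry_out", "arguments": {"deltas": "1 0 50 0 0 0 1;1 0 85 0 0 0 1;1 0 98 0 0 0 1;1 0 103 0 0 0 1;1 0 103 0 0 0 1"}}

```text
time_s: 12.95
eef_pos: [0.5832, -0.2251, 0.076]
eef_rot: [0.001, 0.708, -0.706, -0.001]
wrist_force: [-0.4, 0.4, -1.3]
opening: 0.129
grasp_force: 59.5
```

>>> {"name": "carry_out", "arguments": {"deltas": "0 0 4 0 0 0 1;0 0 6 0 0 0 1;0 0 6 0 0 0 1"}}

```text
time_s: 13.32
eef_pos: [0.5842, -0.2258, 0.0741]
eef_rot: [0.001, 0.708, -0.706, 0.001]
wrist_force: [-7.8, 3.3, 20.9]
opening: 0.13
grasp_force: 63.1
```

Contact at TCP z = 0.074 with 21 N, consistent with a slightly shallower grip. I'll ease the pressure, open, and rise.

>>> {"name": "carry_out", "arguments": {"deltas": "0 0 -4 0 0 0 1;0 0 -4.5 0 0 0 1;0 0 -4.5 0 0 0 1"}}

```text
time_s: 13.7
eef_pos: [0.583, -0.2251, 0.0742]
eef_rot: [0.001, 0.708, -0.707, -0.001]
wrist_force: [-0.2, -0.3, 5.3]
opening: 0.128
grasp_force: 60.6
```

```bash
python3 - <<'E'
from h import *
o=sensors.get_obs();print(o["eef_pos"],o["opening"],o["wrist_force"])
c=cam("wrist"); im=vision.camera("wrist");cv2.imwrite("pics/w8.png",im)
p0=o["eef_pos"];Rw=rot(o["eef_rot"]).as_matrix()
print("col 256",im[215:345,256].mean(1).astype(int)[::3].tolist())
for tz in(-.036,-.028): print(tz,proj(c,[p0+Rw@np.array([x,0,tz]) for x in(-.03,.03)]).round(0).tolist())
E
```

```text
[ 0.58300124 -0.22512924  0.07420443] 0.12834083398471155 [-0.18958542 -0.291931    5.31653616]
col 256 [228, 229, 230, 229, 241, 255, 255, 255, 255, 255, 255, 255, 255, 255, 255, 255, 255, 255, 255, 255, 255, 255, 255, 255, 255, 255, 255, 255, 255, 255, 255, 255, 255, 255, 255, 255, 255, 255, 255, 161, 59, 58, 54, 48]
-0.036 [[256.0, 338.0], [256.0, 228.0]]
-0.028 [[256.0, 325.0], [256.0, 220.0]]
```

The picture puts the coupon's top 28 mm above the TCP, so its foot is on the bed at 0.022. It sits about 3 mm off the middle, which is fine. Releasing.

>>> {"name": "carry_out", "arguments": {"deltas": "0 0 0 0 0 0 0.85;0 0 0 0 0 0 0.7;0 0 0 0 0 0 0.6;0 0 0 0 0 0 0.6;0 0 -30 0 0 0 0.6;0 0 -70 0 0 0 0.6;0 0 -100 0 0 0 0.6;0 0 -100 0 0 0 0.6"}}

```text
time_s: 14.75
eef_pos: [0.5844, -0.2257, 0.1765]
eef_rot: [0.0, 0.708, -0.706, 0.001]
wrist_force: [0.3, -0.3, 0.0]
opening: 0.399
grasp_force: 0.0
```

```bash
python3 - <<'E'
from h import *
o=sensors.get_obs();print(o["eef_pos"],o["opening"],o["wrist_force"])
c=cam("wrist"); im=vision.camera("wrist");cv2.imwrite("pics/w9.png",im)
print(proj(c,[(x,y,.102) for x in(.577,.589) for y in(-.252,-.192)]).round(1).tolist())
pr=proj(c,[.583,-.222,.102])[0].round().astype(int);print(pr)
print(im[pr[1],pr[0]-30:pr[0]+30].mean(1).astype(int).tolist()); print(im[pr[1]-75:pr[1]+75:3,pr[0]].mean(1).astype(int).tolist())
go([.4965,-.2225,.15],down(-np.pi/2))
E
```

```text
[ 0.58443039 -0.22574393  0.17650114] 0.39927209147024895 [ 0.3104175  -0.28714234  0.02119399]
[[265.3, 172.7], [264.6, 238.9], [250.6, 172.7], [250.9, 238.9]]
[258 207]
[132, 150, 160, 156, 154, 135, 124, 121, 129, 127, 127, 122, 126, 128, 125, 122, 122, 123, 148, 188, 215, 197, 157, 176, 235, 251, 252, 251, 251, 251, 252, 252, 252, 252, 251, 252, 251, 246, 222, 204, 212, 212, 217, 212, 211, 214, 212, 214, 214, 213, 215, 215, 212, 216, 212, 213, 213, 192, 135, 99]
[38, 38, 100, 171, 182, 253, 255, 240, 172, 182, 183, 182, 186, 182, 255, 255, 251, 252, 250, 252, 251, 251, 251, 250, 251, 252, 250, 252, 251, 251, 251, 251, 250, 251, 250, 251, 145, 35, 38, 42, 38, 38, 38, 40, 37, 41, 37, 41, 44, 42]
delta [-2.7 86.7 24.4] [ 0.0016 -0.0004  0.0017] rows 2.0 from [ 0.5833 -0.2251  0.1742] t 14.8
```

>>> {"name": "carry_out", "arguments": {"deltas": "-3 87 0 0 0 0 0.65;-3 87 0 0 0 0 0.65;-3 87 25 0 0 0 0.65;-3 87 25 0 0 0 0.65;-3 87 80 0 0 0 0.65;-3 87 128 0 0 0 0.65;-3 87 128 0 0 0 0.65;-3 87 128 0 0 0 1;-3 87 128 0 0 0 1;-3 87 128 0 0 0 1;-3 87 128 0 0 0 1"}}

```text
time_s: 16.18
eef_pos: [0.4966, -0.2224, 0.0473]
eef_rot: [0.0, 0.708, -0.707, 0.0]
wrist_force: [2.0, 1.6, 3.7]
opening: 0.132
grasp_force: 61.1
```

>>> {"name": "carry_out", "arguments": {"deltas": "0 -6 0 0 0 0 1;0 -12 0 0 0 0 1;0 -18 0 0 0 0 1;0 -23 0 0 0 0 1;0 -25 0 0 0 0 1;0 -27 0 0 0 0 1;0 -28 0 0 0 0 1;0 -29 0 0 0 0 1;0 -29 0 0 0 0 1"}}

```text
time_s: 17.3
eef_pos: [0.5243, -0.2227, 0.0473]
eef_rot: [0.002, 0.708, -0.707, -0.001]
wrist_force: [-4.9, 0.9, 9.1]
opening: 0.131
grasp_force: 62.1
```

>>> {"name": "carry_out", "arguments": {"deltas": "0 -1.5 0 0 0 0 1;0 -3 0 0 0 0 1;0 -3 0 0 0 0 1;0 -3 0 0 0 0 1"}}

```text
time_s: 17.8
eef_pos: [0.5253, -0.2227, 0.0472]
eef_rot: [0.003, 0.708, -0.706, -0.003]
wrist_force: [-13.5, -0.7, 14.9]
opening: 0.129
grasp_force: 63.2
```

>>> {"name": "carry_out", "arguments": {"deltas": "0 -2 0 0 0 0 1;0 -4 0 0 0 0 1;0 -4 0 0 0 0 1;0 -4 0 0 0 0 1"}}

```text
time_s: 18.3
eef_pos: [0.5253, -0.2226, 0.0472]
eef_rot: [0.005, 0.708, -0.706, -0.006]
wrist_force: [-33.6, -0.8, 28.7]
opening: 0.131
grasp_force: 67.1
```

```bash
python3 - <<'E'
from h import *
import pickle
c=cam("wrist"); im=vision.camera("wrist");cv2.imwrite("pics/w10.png",im);pickle.dump(c,open("w10.pkl","wb"))
print(sensors.get_obs()["eef_pos"])
E
```

```text
[ 0.5253502  -0.22262362  0.04722889]
```

Stalled at x = 0.5253 with 33 N. Adding 0.054 + 0.012 gives 0.5913, which is the fixed face, so the coupon is clamped. I'll relieve the force and let go.

>>> {"name": "carry_out", "arguments": {"deltas": "0 3 0 0 0 0 1;0 5.5 0 0 0 0 1;0 5.5 0 0 0 0 1;0 5.5 0 0 0 0 1"}}

```text
time_s: 18.85
eef_pos: [0.5253, -0.2227, 0.0472]
eef_rot: [0.002, 0.708, -0.707, -0.001]
wrist_force: [-6.6, 0.5, 9.6]
opening: 0.133
grasp_force: 62.2
```

>>> {"name": "carry_out", "arguments": {"deltas": "0 0.8 0 0 0 0 1;0 0.8 0 0 0 0 0.8;0 0.8 0 0 0 0 0.7;0 0.8 0 0 0 0 0.68;0 0.8 -30 0 0 0 0.68;0 0.8 -80 0 0 0 0.68;0 0.8 -140 0 0 0 0.68;0 0.8 -140 0 0 0 0.68;0 0.8 -140 0 0 0 0.68"}}

```text
time_s: 19.98
eef_pos: [0.5252, -0.2216, 0.1851]
eef_rot: [0.001, 0.708, -0.706, -0.002]
wrist_force: [-0.7, 0.1, -0.5]
opening: 0.32
grasp_force: 0.0
```

```bash
python3 - <<'E'
from h import *
o=sensors.get_obs();print(o["eef_pos"],o["opening"],o["wrist_force"])
c=cam("wrist"); im=vision.camera("wrist");cv2.imwrite("pics/w11.png",im)
f=lambda u,v,h:onplane(c,(u,v),h).round(4)
pr=proj(c,[.585,-.222,.102])[0].round().astype(int)
print("pred top corners",proj(c,[(x,y,.102) for x in(.579,.591) for y in(-.252,-.192)]).round(1).tolist(),"tab",proj(c,[.5253,-.2226,.076]).round(1).tolist(),"foot line",proj(c,[(.579,-.19,.054),(.591,-.19,.054)]).round(1).tolist())
print(pr[0]-25,im[pr[1],pr[0]-25:pr[0]+25].mean(1).astype(int).tolist()); print(pr[1]-60,im[pr[1]-60:pr[1]+50:2,pr[0]].mean(1).astype(int).tolist())
t=proj(c,[.5253,-.2226,.076])[0].round().astype(int); print(t[0]-20,im[t[1],t[0]-20:t[0]+20].max(1).tolist())
E
```

```text
[ 0.52519107 -0.22160279  0.18514512] 0.3199195160719161 [-0.74596017  0.13707091 -0.49719834]
pred top corners [[191.2, 165.0], [196.1, 230.1], [176.7, 165.0], [182.8, 230.1]] tab [[255.5, 189.1]] foot line [[205.3, 211.8], [194.1, 211.8]]
162 [164, 162, 161, 161, 159, 169, 174, 174, 175, 167, 161, 163, 165, 165, 166, 166, 165, 211, 255, 255, 255, 255, 255, 255, 255, 255, 255, 255, 255, 255, 255, 255, 248, 160, 142, 148, 149, 144, 154, 151, 147, 147, 171, 187, 192, 171, 126, 110, 111, 115]
139 [165, 117, 63, 63, 96, 221, 245, 243, 240, 213, 175, 168, 165, 239, 255, 255, 255, 255, 255, 255, 255, 255, 255, 255, 255, 255, 255, 255, 255, 255, 255, 255, 255, 255, 255, 255, 255, 255, 255, 255, 255, 255, 255, 255, 255, 255, 228, 30, 28, 40, 85, 121, 106, 100, 101]
235 [205, 201, 207, 200, 203, 200, 203, 207, 204, 205, 201, 203, 211, 202, 182, 112, 45, 24, 33, 33, 33, 33, 40, 44, 37, 36, 73, 135, 176, 190, 199, 208, 204, 205, 203, 203, 204, 208, 204, 206]
```

```bash
python3 - <<'E'
from h import *
a=cv2.imread("pics/scene0.png",0);b=vision.camera("scene");cv2.imwrite("pics/scene1.png",b)
d=cv2.absdiff(a,cv2.cvtColor(b,cv2.COLOR_BGR2GRAY))[190:300,150:330]>50
n,l,s,ce=cv2.connectedComponentsWithStats(d.astype(np.uint8))
print([(x+[150,190,0,0,0]).tolist() for x in s[1:] if x[4]>12])
ctrl.hand_in()
E
```

```text
[[305, 190, 25, 17, 246], [187, 228, 13, 17, 122], [193, 243, 8, 8, 36]]
the job is handed in; nothing more can be done
```

I clamped the 12 mm coupon upright in the middle of the vise jaws and handed the job in at about 20 s; the other three stayed in the rack, and no verdict came back.

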